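Unbolt the sagging conveyor guard gate and hold it ajar

TASK

Clear the orange gearmotor from in front of the conveyor's yellow guard gate: set it lengthwise on top of the narrow rubber-topped rest and let go of it. Then take the red knob, lift the sagging barrel bolt so that its nose clears the keeper's bent-up lip, pull it back out of the keeper while it is up, and swing the sprung gate ajar by the knob until its free edge stands about 12 cm out; finish still gripping the knob and holding the gate there. Leave the tray, the screwdriver and the bottle where they are.

Things in the scene. Friction and masses are not known exactly. Their poses are not given: they have to be found in the camera images.
- fence: low guard fence round a bench conveyor, 332 mm wide, 225 mm deep, 169 mm high, fixed. Origin on the bench, at the centre of the gate opening in the plane of the gate's front face. Its -x axis points out of the gate towards the robot side, +y runs along the gate from the free edge (bolt, keeper) to the hinge, z up
- gate_hinge (a point): a point on the gate's vertical hinge line, at gate-top height (160 mm above the bench), at fence (0, +132, 160) mm
- gate_edge (a point): top front corner of the yellow gate's free stile, 260 mm from the hinge line, 160 mm above the bench; moves with the gate
- gate (a joint): gate angle in rad: 0 shut, grows as the free edge swings out to the fence's -x side (about 8 mm of play at the free edge when bolted), up to 1.3. A spring always pulls it shut: 0.3 N m when shut, 0.8 N m more per rad. Free edge 12 cm out is 0.48 rad
- barrel (a joint): height of the sagging bolt in m: 0 fully sagged (it falls back there, weight and spring about 3 to 5 N), up to 0.020 lifted. The whole barrel, bolt and knob rise together, straight up. The nose's stub hangs 12 mm below the top of the keeper's lip when sagged, so more than 0.012 is needed to pass; about 0.016 is comfortable
- bolt (a joint): how far the bolt is drawn out of the keeper in m: 0 fully shot, up to 0.050; grows as the knob moves along the gate towards the hinge. It slides stiffly (about 1.2 N of friction) and stays where it is left; it starts anywhere from 0 to 0.008. Unlifted it is stopped by the keeper's lip after about 10 mm; the 12 mm long nose is past the lip at 0.026 (until then it must stay lifted) and out of the keeper altogether, freeing the gate, at 0.033; 0.043 is comfortable
- knob: the bolt's upright red knob, a cylinder 16 mm in diameter standing straight up on the bolt, in front of the gate: 30 mm out from the gate's front face (fence x -30 mm). Origin on its axis near its foot, 139 mm above the bench when sagged; its top is 66 mm above that (205 mm above the bench, 45 mm above the gate's top)
- knob_grip (a point): point to grip on the knob's axis, 50 mm above the knob's origin, 189 mm above the bench when sagged. With the gate shut and the bolt fully shot it lies at fence (-30, -50, 189) mm, 182 mm along the gate from the hinge line. The barrel around the knob's foot is below 155 mm above the bench
- motor: orange gearmotor with a bare metal gear end, loose on the bench in front of the gate, a block 100 x 42 x 38 mm (x, y, z), about 0.3 kg, its short shaft (18 mm) at the +x end. Origin at the centre of its underside
- rest: blue stand, fixed to the bench, with a narrow black rubber top 120 mm long (its x) and only 28 mm wide (its y), flat, 65 mm above the bench; foot 110 x 80 mm, 10 mm high. Origin on the bench under its centre
- rest_top (a point): centre of the rest's rubber top, 65 mm above the bench; x along the top
- tray: bystander: blue open parts tray with a divider, 100 x 130 x 35 mm, loose; origin at the centre of its underside
- driver: bystander: green-handled screwdriver, 190 mm long, lying along its x, handle at the -x end, about 30 mm thick at most; loose
- oiler: bystander: white oil bottle with a red cap, 42 mm in diameter, 90 mm high, loose; origin at the centre of its underside

How it is judged:
By the outcome, as a careful person would: the job done as asked, in the order asked, and still so for the second after the job is handed in, while the arm keeps its last pose, push and grip.
It also fails if it takes over 45 s, if anything falls off the work surface, if the arm or the gripper's body presses on something with over 40 N, if the wrist force passes 120 N, or if a joint passes its speed limit or range.

ROBOT

A 6-joint arm with a two-finger parallel gripper is mounted at the origin on the work surface. World frame = base frame: x ahead of the robot, y to its left, z up, the work surface at z = 0. Lengths are in mm, angles in rad, forces in N, time in s.
With the tool pointing down it reaches from about 325 to 925 mm from the base axis. Payload 3.1 kg.
Tool frame: the origin (TCP) lies midway between the tips of the shut fingers; the grasp point (between the pads) lies 19 mm behind it (bot.grasp_offset is the distance from the TCP to the grasp point, in mm); z points along the fingers, y is the direction in which the jaws open and shut (so a half turn about z gives the same grasp; the last joint's range is limited). The gripper opens to 85 mm and grips with 20 to 120 N. Pads are 22 mm wide; open, the fingers measure 114 mm over their backs; the gripper's body (76 mm by 85 mm) begins 54 mm behind the grasp point. The pads swing forward as they close: fully open they stand 13 mm farther back than shut.
Start: joints at [1.102, 0.217, 1.613, -0, 1.311, -0.112], TCP at [218.281, 585.656, 231.3] pointing down, gripper open.
Joint ranges: [-2.75, 2.75], [-0.78, 2.1], [0.31, 2.55], [-1.13, 4.27], [0.13, 2.63], [-2.58, 2.58]. Speed limits (rad/s): [2.79, 2.79, 3.14, 3.14, 3.14, 3.14].

INTERFACE

Orientations are given as a 3x3 rotation matrix whose columns are the frame's x, y, z axes.
In Python, from workcell import bot gives the robot as it stands.
- The arm moves only by the shell command python3 -m crank 'ROWS'. ROWS is JSON, a list of rows, each an object with "delta_rot": the turn, a rotation vector about the tool's x, y, z scaled (see below), a list of three; "xyz": the shift along the tool's x, y, z scaled (see below), a list of three; "grip": the opening, from 0 (shut) to 1 (fully open). In form: [{"delta_rot": [ax, ay, az], "xyz": [tx, ty, tz], "grip": grip}, ...]. A call has exactly 5 rows; each row is the pose to reach, as a shift and turn from the pose commanded when the call began, along the tool's axes at that moment, turning the shorter way round; what a row does not reach only later rows make up. The controller multiplies each number of a shift by 20 cm and each number of a turn by pi rad. A row lasts 1/10 s, in which the tool goes at most 50 mm and 8.59 degrees, less where a joint would pass 70% of its speed; a pose out of reach is approached as far as the arm can. A call with a number of a shift or a turn outside -1 to 1 is refused whole. A call with a gripper value outside its range is refused whole. The fingers move at their own pace and stop on an object; the grip force is fixed at half the most. Time passes only in rows, so rows that repeat a pose let the fingers close, or fill a call up. It gives the time, the measured TCP pose, the force and the opening at its end, in the units of the state.
- bot.sense(): the state, without advancing time (a new reading comes with each control period).
- bot.grab_frame(name): name is "side" or "top"; returns a dict with "image" (420x560x3 uint8, red, green, blue), "fov_y" (degrees; the focal length in pixels is half the picture's height over the tangent of half this angle, whatever the lens; pixels are square), "cx", "cy" (the principal point, pixels), "R" (3x3) and "t" (3): a world point X has camera coordinates R X + t. Camera axes: x right, y down, z forward; pixel columns grow to the right and rows downward; lengths in mm; the calibration is good to about 2 mm. A picture is of the moment at which its call begins. There is no depth.
- bot.job_done(): hands the job in, once; it reports no verdict.
The state is a dict: "t": time; "joint_pos": joint angles; "dq": joint speeds; "joint_torque": joint torques, N m; "eef_pos": TCP position; "ee_rot": TCP orientation; "force": force on the tool from outside, world axes, zero at the start; "ft_torque": the same for the moment, N m; "grip_width": finger opening in mm.
Only numpy, scipy, OpenCV 4.12 (cv2) and the standard library are available. Lean on these libraries where they do the work, as an engineer would, in place of code of your own. Each camera call takes 0.05 s, during which the arm holds its last target. There are 200 camera calls.

## Working session

There is one attempt and no reset: what is moved stays moved. The work goes in short steps, Python scripts to look and compute and a shell command to move; the robot and the scene stay as the last step left them, time stands still between calls to the robot, and variables do not carry over. Pictures are saved under pics/ and viewed, about 8 in all and at most 12, crops included, and the job is handed in when it is done.

```bash
mkdir -p pics; ls; cat > h.py <<'E'
import numpy as np,cv2
from workcell import bot
def snap(n,f):
    d=bot.grab_frame(n); cv2.imwrite(f'pics/{f}.png',d['image'][:,:,::-1]); np.savez(f'pics/{f}.npz',**d); return d
def load(f): return dict(np.load(f'pics/{f}.npz'))
def K(d):
    f=d['image'].shape[0]/2/np.tan(np.radians(float(d['fov_y']))/2); return f,float(d['cx']),float(d['cy'])
def at_z(d,u,v,z):
    f,cx,cy=K(d); R=d['R'];t=d['t']; c=-R.T@t; r=R.T@np.array([(u-cx)/f,(v-cy)/f,1]); return c+r*(z-c[2])/r[2]
def proj(d,X):
    f,cx,cy=K(d); p=d['R']@np.array(X,float)+d['t']; return np.array([cx+f*p[0]/p[2],cy+f*p[1]/p[2]])
E
python3 - <<'E'
from h import *
for n in('top','side'):
    d=snap(n,n+'0'); print(n,[d[k] for k in d if k!='image'], -d['R'].T@d['t'])
s=bot.sense(); print(s, bot.grasp_offset)
a=cv2.imread('pics/top0.png'); cv2.imwrite('pics/top0b.png',cv2.resize(a,(800,600),interpolation=cv2.INTER_CUBIC))
a=cv2.imread('pics/side0.png'); cv2.imwrite('pics/side0b.png',cv2.resize(a,(800,600),interpolation=cv2.INTER_CUBIC))
E
```

```text
pics
top [49.52787180898655, 286.59706796157326, 213.05911775706042, array([[ 0.01327098, -0.99974174, -0.01844823],
       [-0.98395254, -0.00977376, -0.1781625 ],
       [ 0.17793618,  0.02051657, -0.98382813]]), array([  22.65346372,  561.62610068, 1406.74993369])] [ 3.02001079e+02 -7.24876465e-01  1.48447878e+03]
side [50.70154083327724, 289.9623721455331, 209.28494075954148, array([[ 0.84962315, -0.52721537, -0.01358173],
       [-0.37256076, -0.581767  , -0.72301151],
       [ 0.37328138,  0.61934733, -0.69070247]]), array([-459.99849231,  322.29189288,  961.72775906])] [ 151.90361436 -650.66300932  891.04090811]
{'t': 0.1, 'joint_pos': array([ 1.10177994e+00,  2.17674980e-01,  1.61483330e+00,  8.17341728e-06,
        1.31128651e+00, -1.12182074e-01]), 'dq': array([ 1.73792256e-03, -1.54653048e-03, -3.04135872e-03, -5.40972244e-04,
        7.30826488e-05, -1.42927329e-04]), 'joint_torque': array([-3.62612727e-04, -3.98076296e+01, -3.04971457e+01, -1.93957444e-04,
        4.16703042e-03,  1.72856818e-05]), 'eef_pos': array([217.94108235, 584.96333524, 230.07002331]), 'ee_rot': array([[-9.37006460e-01,  3.49310592e-01, -1.00243275e-03],
       [ 3.49311937e-01,  9.37004443e-01, -1.96076498e-03],
       [ 2.54367961e-04, -2.18741118e-03, -9.99997575e-01]]), 'force': array([ 0.42812234, -0.6367578 , -0.10818229]), 'ft_torque': array([-0.00836579, -0.01083773,  0.02384527]), 'grip_width': 85.28429406513477} 18.700000000000003
```

View pics/top0b.png

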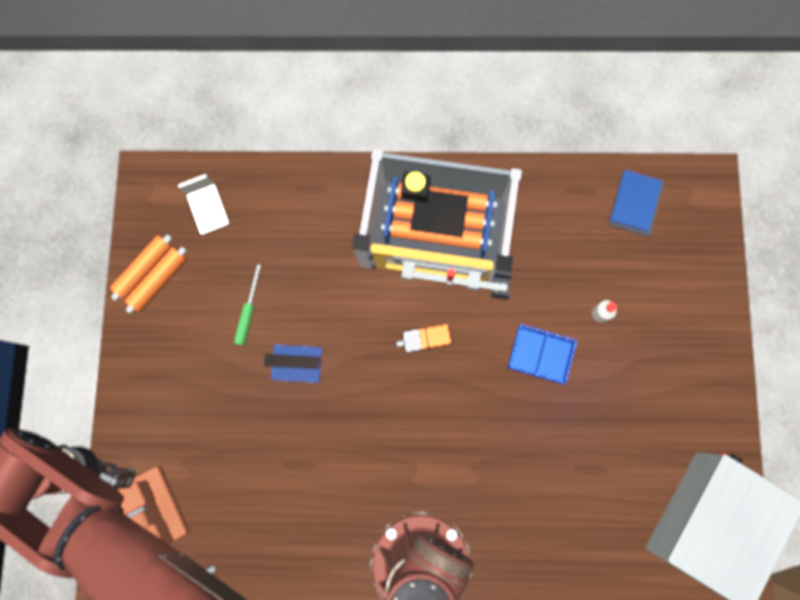

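View pics/side0b.png

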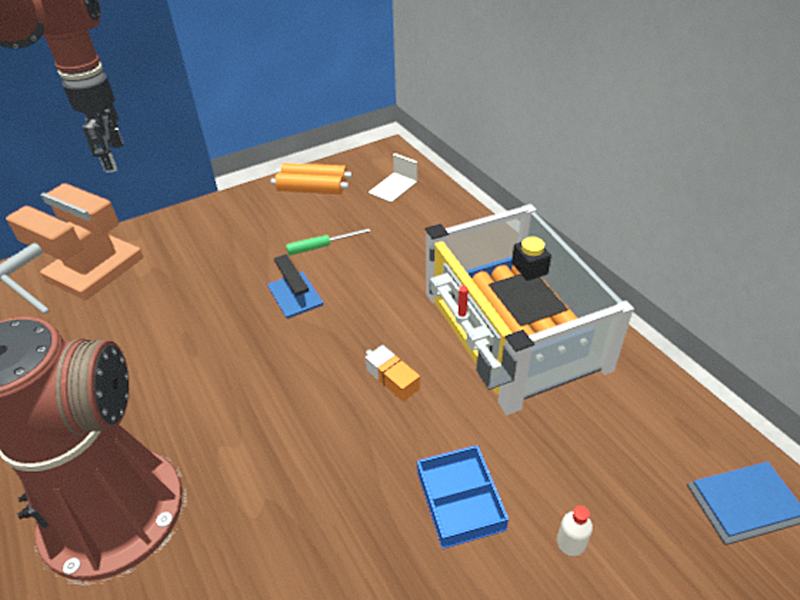

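The top view shows the gearmotor at about (427,338), the rest at (295,362) and the knob at (450,273), in the 800-px picture. In the side view they are at (393,372), (292,280) and (463,302). Next I'll take enlarged crops.

```bash
python3 - <<'E'
import cv2
a=cv2.imread('pics/top0.png')[160:280,175:375]; cv2.imwrite('pics/ct.png',cv2.resize(a,None,fx=4,fy=4,interpolation=cv2.INTER_CUBIC))
a=cv2.imread('pics/side0.png')[145:295,180:380]; cv2.imwrite('pics/cs.png',cv2.resize(a,None,fx=4,fy=4,interpolation=cv2.INTER_CUBIC))
E
```

```text
(no output)
```

View pics/ct.png

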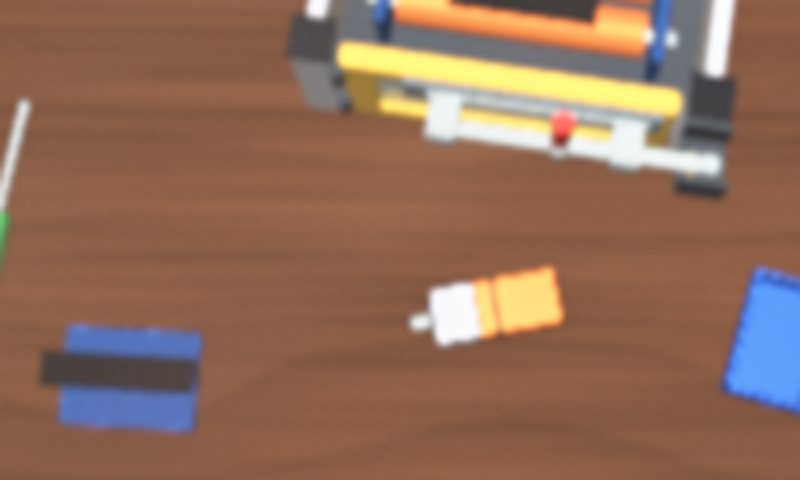

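View pics/cs.png

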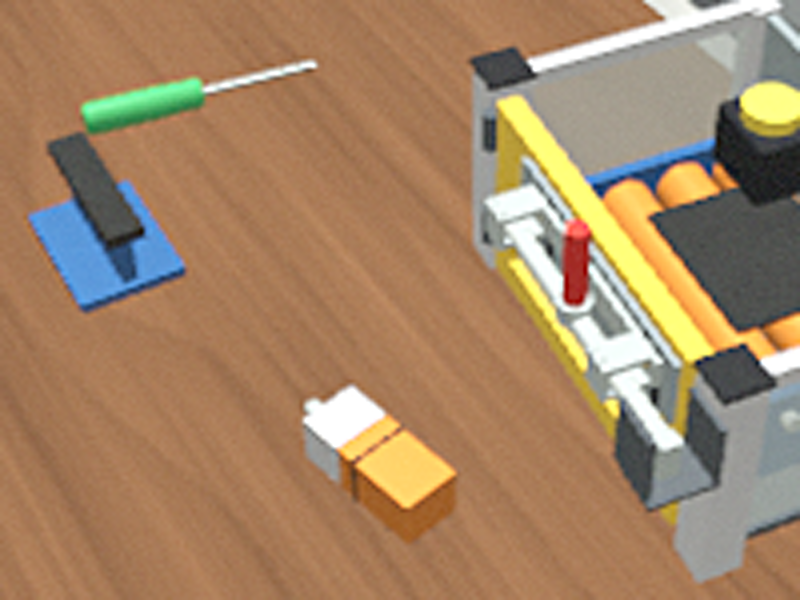

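The crops show the motor's shaft on the left (towards the rest), the rest's bar tilted slightly, the bolt shot in the keeper, and the red knob's top at top-crop (564,117) and side-crop (578,228).

```bash
python3 - <<'E'
from h import *
np.set_printoptions(precision=1,suppress=True)
t=load('top0');s=load('side0')
T=lambda u,v,z:at_z(t,(u+.5)/4-.5+175,(v+.5)/4-.5+160,z)[:2]
S=lambda u,v,z:at_z(s,(u+.5)/4-.5+180,(v+.5)/4-.5+145,z)[:2]
def show(n,A,B,z):
    a=np.array([T(*p,z) for p in A]);b=np.array([S(*p,z) for p in B]);print(n,'top',a.tolist(),a.mean(0),'side',b.tolist(),b.mean(0))
    print([np.linalg.norm(a[i]-a[i-1]).round(1) for i in range(len(a))],[np.linalg.norm(b[i]-b[i-1]).round(1) for i in range(len(b))])
    for q in(a,b):
        if len(q)==4:
            r=cv2.minAreaRect(q.astype(np.float32));print(r)
        else: e=q[1]-q[0];print(np.degrees(np.arctan2(e[1],e[0])))
show('motor',[(430,288),(552,266),(563,325),(438,346)],[(304,424),(350,386),(455,472),(410,510)],38)
show('rest',[(42,350),(195,360),(195,391),(42,384)],[(48,145),(85,133),(143,232),(108,246)],65)
show('gate rear top (hinge,free)',[(340,42),(682,90)],[(523,97),(713,350)],160)
show('gate front top',[(340,65),(680,115)],[(500,103),(690,362)],160)
show('knob',[(564,117),(564,117)],[(578,228),(578,228)],205)
E
```

```text
motor top [[502.97436044176845, 42.97853319555877], [521.8287590341848, -54.674390434462175], [474.34046403162097, -63.58743860138034], [456.4132869274842, 35.89985779843911]] [488.9  -9.8] side [[459.1832317584335, 32.06603315407858], [499.9805882926971, 44.61055036862547], [519.290454966708, -52.6488644347678], [480.4824133632602, -63.09395368069977]] [489.7  -9.8]
[np.float64(47.1), np.float64(99.5), np.float64(48.3), np.float64(101.1)] [np.float64(97.5), np.float64(42.7), np.float64(99.2), np.float64(40.2)]
((488.76092529296875, -9.454864501953125), (48.317481994628906, 101.08692932128906), 10.630143165588379)
((490.2315368652344, -9.241710662841797), (42.552276611328125, 100.84512329101562), 12.616293907165527)
rest top [[446.8685594462219, 346.09219893224224], [440.3861702302108, 225.36740128153562], [416.1550355279828, 224.44417473248856], [420.2112208893399, 344.6742922791262]] [430.9 285.1] side [[420.6581147426689, 345.7216974562722], [448.87744455646407, 343.77050205865055], [439.5105078905618, 223.23403972786866], [413.37611041180537, 223.30370037628916]] [430.6 284. ]
[n
[... 620 characters left out ...]
 [np.float64(251.0), np.float64(251.0)]
-97.76299335830399
-98.44016135297629
gate front top top [[654.2904044885283, 109.46577017306326], [617.9988213397932, -145.02297768094348]] [636.1 -17.8] side [[657.4769720979045, 109.83815832371181], [620.2404177985476, -141.75821298438564]] [638.9 -16. ]
[np.float64(257.1), np.float64(257.1)] [np.float64(254.3), np.float64(254.3)]
-98.1159915656228
-98.41872780352156
knob top [[605.0428902294144, -56.745010700175946], [605.0428902294144, -56.745010700175946]] [605.  -56.7] side [[601.555818862145, -56.014274347392984], [601.555818862145, -56.014274347392984]] [601.6 -56. ]
[np.float64(0.0), np.float64(0.0)] [np.float64(0.0), np.float64(0.0)]
0.0
0.0
```

Both views agree to within 3 mm: the motor at (489.5,-9.6) with its axis at 102°, the rest at (430.7,284.5) at 87°, and the knob at (603,-56.4). I'll move towards the motor.

```bash
cat >> h.py <<'E'
from scipy.spatial.transform import Rotation as Ro
def plan(x,y,z,yaw):  # target TCP mm, tool-y heading deg, pointing down
    s=bot.sense();p=s['eef_pos'];R=s['ee_rot'];a=np.radians(yaw)
    Y=np.array([np.cos(a),np.sin(a),0]);Z=np.array([0,0,-1.]);G=np.c_[np.cross(Y,Z),Y,Z]
    print('t %.2f'%s['t'],'p',p.round(1),'F',s['force'].round(1),'w %.1f'%s['grip_width'],'yaw %.1f'%np.degrees(np.arctan2(R[1,1],R[0,1])),
     '\n xyz',(R.T@(np.array([x,y,z])-p)/200).round(4),'rot',(Ro.from_matrix(R.T@G).as_rotvec()/np.pi).round(4))
E
A='[{"delta_rot":[0,0,0],"xyz":[-0.17,-0.17,0],"grip":1},{"delta_rot":[0,0,0],"xyz":[-0.34,-0.34,0],"grip":1},{"delta_rot":[0,0,0],"xyz":[-0.51,-0.51,0],"grip":1},{"delta_rot":[0,0,0],"xyz":[-0.68,-0.68,0],"grip":1},{"delta_rot":[0,0,0],"xyz":[-0.85,-0.85,0],"grip":1}]'
python3 -m crank '[{"delta_rot":[0,0,0],"xyz":[-0.17,-0.17,0],"grip":1},{"delta_rot":[0,0,0],"xyz":[-0.34,-0.34,0],"grip":1},{"delta_rot":[0,0,0],"xyz":[-0.51,-0.51,0],"grip":1},{"delta_rot":[0,0,0],"xyz":[-0.68,-0.68,0],"grip":1},{"delta_rot":[0,0,0],"xyz":[-0.85,-0.85,0],"grip":1}]'
python3 -m crank '[{"delta_rot":[0,0,0],"xyz":[-0.17,-0.17,0],"grip":1},{"delta_rot":[0,0,0],"xyz":[-0.34,-0.34,0],"grip":1},{"delta_rot":[0,0,0],"xyz":[-0.51,-0.51,0],"grip":1},{"delta_rot":[0,0,0],"xyz":[-0.68,-0.68,0],"grip":1},{"delta_rot":[0,0,0],"xyz":[-0.85,-0.85,0],"grip":1}]'
python3 -m crank '[{"delta_rot":[0,0,0.046],"xyz":[-0.12,-0.12,0.1],"grip":1},{"delta_rot":[0,0,0.09],"xyz":[-0.24,-0.24,0.2],"grip":1},{"delta_rot":[0,0,0.135],"xyz":[-0.36,-0.36,0.3],"grip":1},{"delta_rot":[0,0,0.18],"xyz":[-0.48,-0.48,0.4],"grip":1},{"delta_rot":[0,0,0.23],"xyz":[-0.61,-0.61,0.5],"grip":1}]'
python3 -c "
from h import *
plan(489.5,-9.6,6,12)"
```

```text
t: 0.6
eef_pos: [318.3, 365.0, 230.7]
ee_rot: [[-0.937, 0.349, -0.0], [0.349, 0.937, -0.001], [0.0, -0.001, -1.0]]
force: [1.1, -0.2, 0.0]
grip_width: 85.3
t: 1.1
eef_pos: [418.2, 146.5, 231.0]
ee_rot: [[-0.937, 0.349, 0.0], [0.349, 0.937, 0.0], [0.0, 0.0, -1.0]]
force: [-0.4, -0.0, -0.5]
grip_width: 85.4
t: 1.6
eef_pos: [489.7, -9.8, 130.1]
ee_rot: [[-0.473, 0.881, -0.001], [0.881, 0.473, 0.0], [0.001, -0.0, -1.0]]
force: [0.7, 0.3, 1.0]
grip_width: 85.3
t 1.60 p [489.7  -9.8 130.1] F [0.7 0.3 1. ] w 85.3 yaw 28.2 
 xyz [ 9.000e-04 -2.000e-04  6.207e-01] rot [-0.0001 -0.0002  0.0901]
```

```bash
python3 -m crank '[{"delta_rot":[0,0,0.045],"xyz":[0,0,0.1],"grip":1},{"delta_rot":[0,0,0.09],"xyz":[0,0,0.25],"grip":1},{"delta_rot":[0,0,0.09],"xyz":[0,0,0.4],"grip":1},{"delta_rot":[0,0,0.09],"xyz":[0,0,0.54],"grip":1},{"delta_rot":[0,0,0.09],"xyz":[0,0,0.62],"grip":1}]'
python3 -m crank '[{"delta_rot":[0,0,0],"xyz":[0,0,0],"grip":1},{"delta_rot":[0,0,0],"xyz":[0,0,0],"grip":0.3},{"delta_rot":[0,0,0],"xyz":[0,0,0],"grip":0.3},{"delta_rot":[0,0,0],"xyz":[0,0,0],"grip":0.3},{"delta_rot":[0,0,0],"xyz":[0,0,0],"grip":0.3}]'
python3 -m crank '[{"delta_rot":[0,0,0],"xyz":[0,0,0],"grip":0},{"delta_rot":[0,0,0],"xyz":[0,0,0],"grip":0},{"delta_rot":[0,0,0],"xyz":[0,0,-0.02],"grip":0},{"delta_rot":[0,0,0],"xyz":[0,0,-0.05],"grip":0},{"delta_rot":[0,0,0],"xyz":[0,0,-0.1],"grip":0}]'
python3 -c "
from h import *
plan(430.7,284.5,130,-3)"
```

```text
t: 2.1
eef_pos: [487.4, -8.4, 4.5]
ee_rot: [[-0.214, 0.977, -0.005], [0.977, 0.214, 0.001], [0.002, -0.004, -1.0]]
force: [0.2, 0.0, -0.3]
grip_width: 85.2
t: 2.6
eef_pos: [491.6, -8.9, 9.0]
ee_rot: [[-0.214, 0.977, 0.004], [0.977, 0.214, -0.001], [-0.001, 0.003, -1.0]]
force: [0.5, -0.6, 4.9]
grip_width: 41.3
t: 3.1
eef_pos: [488.1, -8.3, 26.6]
ee_rot: [[-0.214, 0.977, -0.003], [0.977, 0.214, 0.001], [0.001, -0.003, -1.0]]
force: [-0.9, 0.1, -2.1]
grip_width: 41.2
t 3.10 p [488.1  -8.3  26.6] F [-0.9  0.1 -2.1] w 41.2 yaw 12.4 
 xyz [ 1.4922  0.0315 -0.5151] rot [-0.001  -0.0003  0.0854]
```

```bash
python3 -m crank '[{"delta_rot":[0,0,0],"xyz":[0,0,-0.2],"grip":0},{"delta_rot":[0,0,0],"xyz":[0.15,0,-0.4],"grip":0},{"delta_rot":[0,0,0],"xyz":[0.35,0,-0.5],"grip":0},{"delta_rot":[0,0,0],"xyz":[0.55,0,-0.5],"grip":0},{"delta_rot":[0,0,0],"xyz":[0.75,0,-0.5],"grip":0}]'
python3 -m crank '[{"delta_rot":[0,0,0.03],"xyz":[0.2,0.01,0],"grip":0},{"delta_rot":[0,0,0.06],"xyz":[0.4,0.02,0],"grip":0},{"delta_rot":[0,0,0.085],"xyz":[0.6,0.027,0],"grip":0},{"delta_rot":[0,0,0.085],"xyz":[0.75,0.027,0],"grip":0},{"delta_rot":[0,0,0.085],"xyz":[0.75,0.027,0],"grip":0}]'
python3 - <<'E'
from h import *
plan(430.7,284.5,72.3,-3)
a=snap('top','top1')['image'][200:275,180:280,::-1]; b=snap('side','side1')['image'][130:230,150:280,::-1]
plan(430.7,284.5,72.3,-3)
a=cv2.resize(a,(400,300),interpolation=cv2.INTER_CUBIC);b=cv2.resize(b,(390,300),interpolation=cv2.INTER_CUBIC)
cv2.imwrite('pics/c1.png',np.hstack([a,b]))
E
```

```text
t: 3.6
eef_pos: [457.9, 139.3, 129.2]
ee_rot: [[-0.213, 0.977, 0.003], [0.977, 0.213, 0.001], [-0.0, 0.003, -1.0]]
force: [-0.7, 0.1, -3.6]
grip_width: 41.0
t: 4.1
eef_pos: [429.6, 288.7, 127.7]
ee_rot: [[0.047, 0.999, -0.0], [0.999, -0.047, 0.002], [0.002, -0.0, -1.0]]
force: [0.3, -0.9, -2.6]
grip_width: 41.1
t 4.10 p [429.6 288.7 127.7] F [ 0.3 -0.9 -2.6] w 41.1 yaw -2.7 
 xyz [-0.0214  0.0065  0.2772] rot [-0.0001 -0.0005  0.0017]
t 4.20 p [430.1 285.8 127.3] F [ 0.2  0.1 -3.1] w 41.4 yaw -2.8 
 xyz [-0.0062  0.0032  0.2749] rot [-0.0002  0.0003  0.001 ]
```

View pics/c1.png

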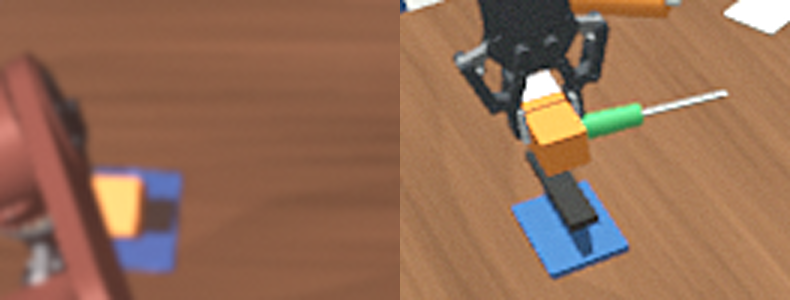

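The motor is held level above the rest and aligned with its bar, with the orange end at side-crop (557,140) above the bar end (585,215). Lower it.

```bash
python3 -m crank '[{"delta_rot":[0,0,0],"xyz":[0,0,0.1],"grip":0},{"delta_rot":[0,0,0],"xyz":[0,0,0.2],"grip":0},{"delta_rot":[0,0,0],"xyz":[0,0,0.24],"grip":0},{"delta_rot":[0,0,0],"xyz":[0,0,0.265],"grip":0},{"delta_rot":[0,0,0],"xyz":[0,0,0.27],"grip":0}]'
python3 -m crank '[{"delta_rot":[0,0,0],"xyz":[0,0,0],"grip":0},{"delta_rot":[0,0,0],"xyz":[0,0,0.002],"grip":0},{"delta_rot":[0,0,0],"xyz":[0,0,0.004],"grip":0},{"delta_rot":[0,0,0],"xyz":[0,0,0.006],"grip":0},{"delta_rot":[0,0,0],"xyz":[0,0,0.006],"grip":0}]'
python3 -c "
from h import *
plan(430.7,284.5,72.3,-3)"
```

```text
t: 4.7
eef_pos: [431.3, 284.9, 74.0]
ee_rot: [[0.052, 0.999, -0.0], [0.999, -0.052, -0.0], [-0.0, -0.0, -1.0]]
force: [-4.5, -3.5, 5.8]
grip_width: 41.3
t: 5.2
eef_pos: [431.7, 285.5, 74.0]
ee_rot: [[0.051, 0.999, 0.001], [0.999, -0.051, -0.001], [-0.001, 0.001, -1.0]]
force: [-2.6, -4.7, 8.3]
grip_width: 41.5
t 5.20 p [431.7 285.5  74. ] F [-2.6 -4.7  8.3] w 41.5 yaw -2.9 
 xyz [-0.005  -0.0046  0.0083] rot [0.0003 0.0002 0.0003]
```

Contact confirmed at z=74 with about 8 N. Release and retreat.

```bash
python3 -m crank '[{"delta_rot":[0,0,0],"xyz":[0,0,0],"grip":0.6},{"delta_rot":[0,0,0],"xyz":[0,0,0],"grip":0.8},{"delta_rot":[0,0,0],"xyz":[0,0,0],"grip":1},{"delta_rot":[0,0,0],"xyz":[0,0,0],"grip":1},{"delta_rot":[0,0,0],"xyz":[0,0,-0.04],"grip":1}]'
python3 -m crank '[{"delta_rot":[0,0,0],"xyz":[0,0,-0.1],"grip":1},{"delta_rot":[0,0,0],"xyz":[0,0,-0.3],"grip":1},{"delta_rot":[0,0,0],"xyz":[0,0,-0.5],"grip":1},{"delta_rot":[0,0,0],"xyz":[0,0,-0.7],"grip":1},{"delta_rot":[0,0,0],"xyz":[0,0,-0.85],"grip":1}]'
python3 -c "
from h import *
plan(603.3,-56.4,250,81.7)"
```

```text
t: 5.7
eef_pos: [429.7, 285.1, 79.1]
ee_rot: [[0.051, 0.999, -0.003], [0.999, -0.051, -0.001], [-0.001, -0.003, -1.0]]
force: [-0.2, 0.8, 0.2]
grip_width: 84.9
t: 6.2
eef_pos: [431.7, 286.1, 253.8]
ee_rot: [[0.051, 0.999, 0.004], [0.999, -0.051, 0.002], [0.002, 0.004, -1.0]]
force: [1.0, 0.8, -0.1]
grip_width: 85.5
t 6.20 p [431.7 286.1 253.8] F [ 1.   0.8 -0.1] w 85.5 yaw -2.9 
 xyz [-1.6663  0.9444  0.0191] rot [ 1.400e-03  3.000e-04 -4.702e-01]
```

```bash
python3 -m crank '[{"delta_rot":[0,0,0],"xyz":[-0.2,0.113,0],"grip":1},{"delta_rot":[0,0,0],"xyz":[-0.4,0.226,0],"grip":1},{"delta_rot":[0,0,0],"xyz":[-0.6,0.34,0],"grip":1},{"delta_rot":[0,0,0],"xyz":[-0.8,0.453,0],"grip":1},{"delta_rot":[0,0,0],"xyz":[-0.9,0.51,0],"grip":1}]'
python3 -m crank '[{"delta_rot":[0,0,-0.045],"xyz":[-0.19,0.11,0],"grip":1},{"delta_rot":[0,0,-0.09],"xyz":[-0.38,0.22,0],"grip":1},{"delta_rot":[0,0,-0.135],"xyz":[-0.57,0.33,0],"grip":1},{"delta_rot":[0,0,-0.18],"xyz":[-0.766,0.434,0],"grip":1},{"delta_rot":[0,0,-0.235],"xyz":[-0.766,0.434,0],"grip":1}]'
python3 -m crank '[{"delta_rot":[0,0,-0.045],"xyz":[0,0,0],"grip":1},{"delta_rot":[0,0,-0.09],"xyz":[0,0,0],"grip":1},{"delta_rot":[0,0,-0.135],"xyz":[0,0,0],"grip":1},{"delta_rot":[0,0,-0.18],"xyz":[0,0,0],"grip":1},{"delta_rot":[0,0,-0.235],"xyz":[0,0,0],"grip":1}]'
python3 - <<'E'
from h import *
a=snap('top','top2')['image'][160:280,175:275,::-1]; b=snap('side','side2')['image'][130:290,190:350,::-1]
a=cv2.resize(a,(400,480),interpolation=cv2.INTER_CUBIC);b=cv2.resize(b,(400,400),interpolation=cv2.INTER_CUBIC)
b=np.vstack([b,np.zeros((80,400,3),np.uint8)])
cv2.imwrite('pics/c2.png',np.hstack([a,b]))
plan(603.3,-56.4,172,81.7)
E
```

```text
t: 6.7
eef_pos: [524.8, 97.5, 250.9]
ee_rot: [[0.054, 0.999, 0.002], [0.999, -0.054, -0.001], [-0.001, 0.002, -1.0]]
force: [0.3, 0.5, 0.0]
grip_width: 85.1
t: 7.2
eef_pos: [604.2, -62.0, 250.6]
ee_rot: [[-0.617, 0.787, 0.002], [0.787, 0.617, -0.003], [-0.003, -0.0, -1.0]]
force: [-0.0, 0.3, -0.2]
grip_width: 85.6
t: 7.7
eef_pos: [602.3, -56.8, 250.5]
ee_rot: [[-0.983, 0.184, 0.0], [0.184, 0.983, -0.0], [-0.0, 0.0, -1.0]]
force: [0.1, 0.0, -0.2]
grip_width: 85.6
t 7.80 p [602.3 -56.8 250.5] F [ 0.1  0.6 -0.6] w 85.7 yaw 79.0 
 xyz [-0.0041  0.003   0.3926] rot [ 0.      0.0001 -0.0148]
```

View pics/c2.png

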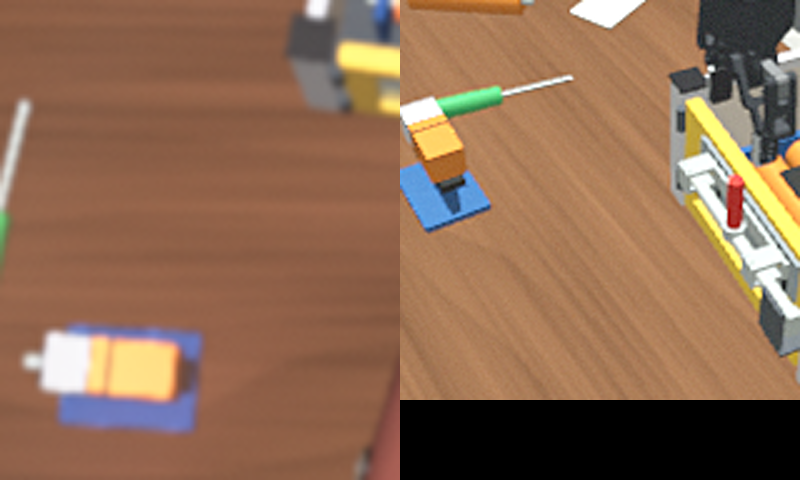

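The motor sits lengthwise on the rest. The red knob is at side-crop (735,200) with the open gripper above it. Descend and grip.

```bash
python3 -m crank '[{"delta_rot":[0,0,-0.015],"xyz":[-0.004,0.003,0.12],"grip":1},{"delta_rot":[0,0,-0.015],"xyz":[-0.004,0.003,0.25],"grip":1},{"delta_rot":[0,0,-0.015],"xyz":[-0.004,0.003,0.34],"grip":1},{"delta_rot":[0,0,-0.015],"xyz":[-0.004,0.003,0.385],"grip":1},{"delta_rot":[0,0,-0.015],"xyz":[-0.004,0.003,0.385],"grip":0.6}]'
python3 -m crank '[{"delta_rot":[0,0,0],"xyz":[0,0,0],"grip":0.4},{"delta_rot":[0,0,0],"xyz":[0,0,0],"grip":0},{"delta_rot":[0,0,0],"xyz":[0,0,0],"grip":0},{"delta_rot":[0,0,0],"xyz":[0,0,0],"grip":0},{"delta_rot":[0,0,0],"xyz":[0,0,0],"grip":0}]'
python3 -m crank '[{"delta_rot":[0,0,0],"xyz":[0,0,0],"grip":0},{"delta_rot":[0,0,0],"xyz":[0,0,0],"grip":0},{"delta_rot":[0,0,0],"xyz":[0,0,0],"grip":0},{"delta_rot":[0,0,0],"xyz":[0,0,0],"grip":0},{"delta_rot":[0,0,0],"xyz":[0,0,0],"grip":0}]'
python3 - <<'E'
from h import *
a=snap('side','side3')['image'][130:280,240:390,::-1]
cv2.imwrite('pics/c3.png',cv2.resize(a,(600,600),interpolation=cv2.INTER_CUBIC))
plan(603.3,-56.4,172,81.7)
E
```

```text
t: 8.3
eef_pos: [602.1, -56.1, 171.6]
ee_rot: [[-0.989, 0.145, -0.003], [0.145, 0.989, 0.001], [0.003, 0.0, -1.0]]
force: [0.2, 0.1, 0.2]
grip_width: 73.1
t: 8.8
eef_pos: [604.0, -56.5, 174.4]
ee_rot: [[-0.99, 0.144, 0.002], [0.144, 0.99, -0.0], [-0.002, -0.0, -1.0]]
force: [-0.3, -0.6, 2.5]
grip_width: 14.5
t: 9.3
eef_pos: [604.0, -56.5, 174.3]
ee_rot: [[-0.99, 0.144, 0.002], [0.144, 0.99, -0.0], [-0.002, 0.0, -1.0]]
force: [-1.2, 0.4, 5.3]
grip_width: 14.5
t 9.35 p [604.  -56.5 174.3] F [-0.6  0.2  5.4] w 14.2 yaw 81.8 
 xyz [ 0.0037 -0.0001  0.0117] rot [0.     0.0006 0.0003]
```

View pics/c3.png

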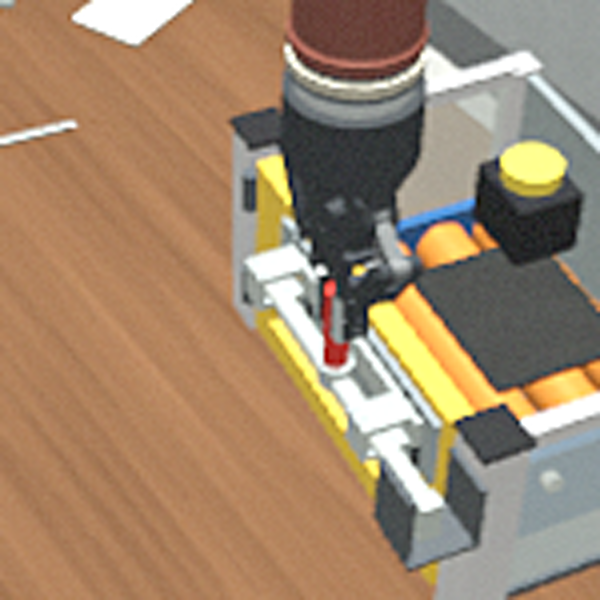

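The knob is gripped: width 14.5 mm, red shaft at (335,330) in the crop, beside the near finger. Now lift 17–18 mm.

```bash
python3 -m crank '[{"delta_rot":[0,0,0],"xyz":[0,0,-0.02],"grip":0},{"delta_rot":[0,0,0],"xyz":[0,0,-0.045],"grip":0},{"delta_rot":[0,0,0],"xyz":[0,0,-0.07],"grip":0},{"delta_rot":[0,0,0],"xyz":[0,0,-0.088],"grip":0},{"delta_rot":[0,0,0],"xyz":[0,0,-0.088],"grip":0}]'
python3 - <<'E'
from h import *
a=snap('side','side4')['image'][160:280,270:370,::-1]
cv2.imwrite('pics/c4.png',cv2.resize(a,(500,600),interpolation=cv2.INTER_CUBIC))
plan(604+37*.144,-56.5+37*.99,190.5,81.7)
E
```

```text
t: 9.85
eef_pos: [603.4, -56.3, 191.0]
ee_rot: [[-0.99, 0.143, 0.0], [0.143, 0.99, 0.0], [-0.0, 0.0, -1.0]]
force: [2.9, 1.4, -2.3]
grip_width: 14.5
t 9.90 p [603.3 -56.3 190.7] F [ 2.5  0.8 -2.7] w 14.1 yaw 81.8 
 xyz [-0.0037  0.1845  0.0013] rot [0.0001 0.0001 0.0003]
```

View pics/c4.png

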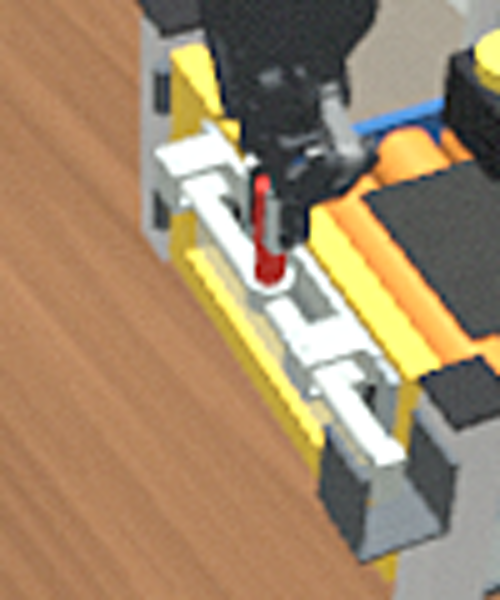

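The barrel, bolt and knob have all risen about 16.5 mm, and the nose at (390,445) now stands above the keeper lip. Pull back while it is up.

```bash
python3 -m crank '[{"delta_rot":[0,0,0],"xyz":[0,0.03,0],"grip":0},{"delta_rot":[0,0,0],"xyz":[0,0.07,0],"grip":0},{"delta_rot":[0,0,0],"xyz":[0,0.11,0],"grip":0},{"delta_rot":[0,0,0],"xyz":[0,0.15,0],"grip":0},{"delta_rot":[0,0,0],"xyz":[0,0.185,0],"grip":0}]'
python3 -m crank '[{"delta_rot":[0,0,0],"xyz":[0,0,0],"grip":0},{"delta_rot":[0,0,0],"xyz":[0,0,0],"grip":0},{"delta_rot":[0,0,0],"xyz":[0,0,0],"grip":0},{"delta_rot":[0,0,0],"xyz":[0,0,0],"grip":0},{"delta_rot":[0,0,0],"xyz":[0,0,0],"grip":0}]'
python3 - <<'E'
from h import *
a=snap('side','side5')['image'][160:280,270:370,::-1]
cv2.imwrite('pics/c5.png',cv2.resize(a,(500,600),interpolation=cv2.INTER_CUBIC))
plan(604+37*.144,-56.5+37*.99,190.5,81.7)
E
```

```text
t: 10.4
eef_pos: [608.6, -19.1, 190.6]
ee_rot: [[-0.99, 0.143, -0.0], [0.143, 0.99, -0.0], [0.0, -0.0, -1.0]]
force: [2.5, -3.1, -3.8]
grip_width: 14.4
t: 10.9
eef_pos: [608.6, -19.8, 190.8]
ee_rot: [[-0.99, 0.144, 0.0], [0.144, 0.99, 0.0], [-0.0, 0.0, -1.0]]
force: [2.2, 1.1, -4.6]
grip_width: 14.6
t 10.95 p [608.6 -19.8 190.7] F [ 2.8  1.  -3.8] w 14.4 yaw 81.7 
 xyz [-0.0035  0.0003  0.0012] rot [0.0001 0.0001 0.0002]
```

View pics/c5.png

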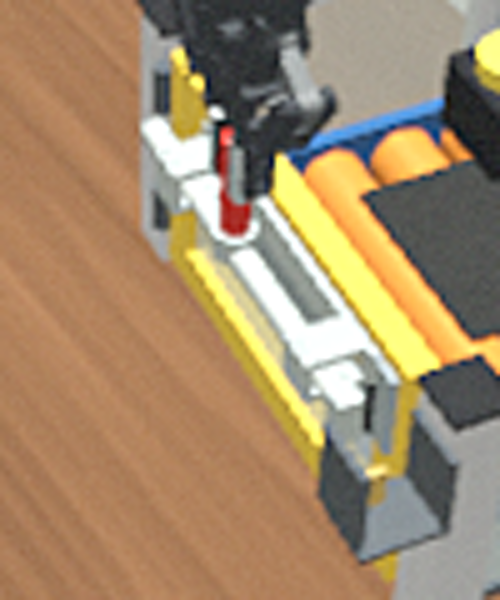

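The bolt is fully out of the keeper, with the keeper pocket at (380,490) empty. Swing the gate about the hinge in two arcs of 0.24 rad, turning the tool with it.

```bash
python3 -m crank '[{"delta_rot":[0,0,0.0153],"xyz":[0.033,0.008,0],"grip":0},{"delta_rot":[0,0,0.0306],"xyz":[0.0655,0.0175,0],"grip":0},{"delta_rot":[0,0,0.0458],"xyz":[0.098,0.0285,0],"grip":0},{"delta_rot":[0,0,0.0611],"xyz":[0.1295,0.041,0],"grip":0},{"delta_rot":[0,0,0.0764],"xyz":[0.16,0.055,0],"grip":0}]'
python3 -c "
from h import *
plan(0,0,190,81.7)"
```

```text
t: 11.45
eef_pos: [578.5, -5.2, 191.0]
ee_rot: [[-0.926, 0.376, 0.001], [0.376, 0.926, -0.002], [-0.001, -0.001, -1.0]]
force: [2.7, -1.3, -3.5]
grip_width: 14.4
t 11.45 p [578.5  -5.2 191. ] F [ 2.7 -1.3 -3.5] w 14.4 yaw 67.9 
 xyz [ 2.6895e+00 -1.0647e+00  2.5000e-03] rot [-0.0004  0.0004 -0.0767]
```

```bash
python3 -m crank '[{"delta_rot":[0,0,0.0153],"xyz":[0.033,0.008,0],"grip":0},{"delta_rot":[0,0,0.0306],"xyz":[0.0655,0.0175,0],"grip":0},{"delta_rot":[0,0,0.0458],"xyz":[0.098,0.0285,0],"grip":0},{"delta_rot":[0,0,0.0611],"xyz":[0.1295,0.041,0],"grip":0},{"delta_rot":[0,0,0.0764],"xyz":[0.16,0.055,0],"grip":0}]'
python3 -m crank '[{"delta_rot":[0,0,0],"xyz":[0,0,0],"grip":0},{"delta_rot":[0,0,0],"xyz":[0,0,0],"grip":0},{"delta_rot":[0,0,0],"xyz":[0,0,0],"grip":0},{"delta_rot":[0,0,0],"xyz":[0,0,0],"grip":0},{"delta_rot":[0,0,0],"xyz":[0,0,0],"grip":0}]'
python3 - <<'E'
from h import *
a=snap('side','side6')['image'][130:280,180:380,::-1]
cv2.imwrite('pics/c6.png',cv2.resize(a,(800,600),interpolation=cv2.INTER_CUBIC))
snap('top','top6')
plan(0,0,190,81.7)
E
```

```text
t: 11.95
eef_pos: [552.8, 16.3, 191.0]
ee_rot: [[-0.811, 0.585, 0.0], [0.585, 0.811, -0.003], [-0.002, -0.002, -1.0]]
force: [2.4, -3.9, -3.5]
grip_width: 13.8
t: 12.45
eef_pos: [553.3, 17.4, 190.8]
ee_rot: [[-0.812, 0.584, 0.0], [0.584, 0.812, -0.001], [-0.001, -0.0, -1.0]]
force: [3.8, -2.9, -3.9]
grip_width: 14.0
t 12.55 p [553.2  17.5 190.8] F [ 3.  -3.7 -3.4] w 14.2 yaw 54.2 
 xyz [ 2.1935 -1.6875  0.0026] rot [-1.000e-04  2.000e-04 -1.525e-01]
```

View pics/c6.png

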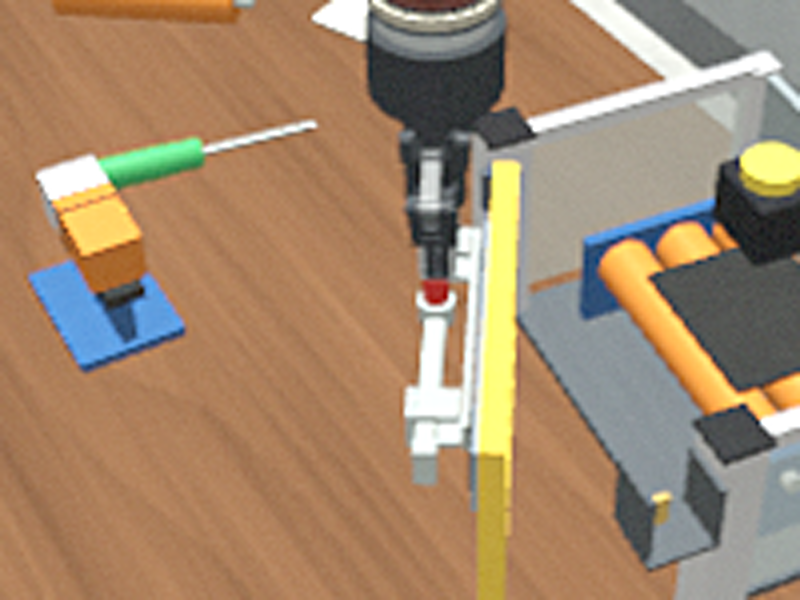

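The gate is ajar, with its free top front corner at (478,456) and rear corner at (503,458). The knob is still gripped and the motor is on the rest. Check the opening.

```bash
python3 - <<'E'
from h import *
d=load('side6')
P=at_z(d,(478.5)/4-.5+180,456.5/4-.5+130,160)[:2]; Q=at_z(d,503.5/4-.5+180,458.5/4-.5+130,160)[:2]
xf=np.array([.9895,-.144]);F=np.array([619.1,-143.4]);H=np.array([657,112.5])
print(P,Q,'out',-(P-F)@xf,'len',np.linalg.norm(P-H))
# angle from knob: bearing about hinge
k0=np.array([608.6,-19.8])-H;k1=np.array([553.2,17.5])-H
print(np.arctan2(k0[1],k0[0])-np.arctan2(k1[1],k1[0]),np.linalg.norm(k0),np.linalg.norm(k1))
E
```

```text
[506.15151115 -99.32145756] [ 516.97236145 -107.97064283] out 118.10983983222081 len 260.0453738749117
0.4789231900575739 140.87529946729484 140.71048290728018
```

The free edge measures 118 mm out, and the corner is 260 mm from the hinge, as specified. The knob bearing gives 0.479 rad. Hand in.

```bash
python3 -c "
from h import *
bot.job_done(); s=bot.sense(); print(s['t'],s['eef_pos'],s['force'],s['grip_width'])"
```

```text
the job is handed in; nothing more can be done
the job is handed in; nothing more can be done
```

The job is done and handed in at about 12.6 s of the 45 s allowed; no verdict is reported.

- **Motor:** it sits lengthwise on the rubber-topped rest and has been let go. The last picture shows it still resting there.
- **Bolt:** I gripped the knob, lifted the bolt about 16.5 mm and drew it back 37 mm while it was up. The picture afterwards shows the keeper empty.
- **Gate:** I swung it open by the knob and am holding it there. The camera puts the free edge 118 mm out, and the knob's bearing about the hinge gives 0.48 rad.
- **Grip and forces:** the knob was still held at about 14 mm opening. The gripper read about 6 N in the final hold, and no more than about 10 N in any printed reading, well under the limits.
- **Bystanders:** the arm never went near the tray or bottle, but neither was in the later pictures I viewed. The screwdriver shows in the same place in the last one.

No check failed. The grip width read 14.5 mm on a 16 mm knob, but the knob lifted, slid and swung with the gripper without slipping. The bolt's starting position was only estimated, at about 6 mm, so the total draw of about 43 mm is good to a few millimetres.

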